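Centre the cream puff on its stand

TASK

One of the two cream puffs on the small dark stands sits off-centre, near the edge: push it gently with the fingertips until it sits upright in the middle of its stand, like its neighbour. Do not pick it up, tip it over or shove it hard, do not shift its stand, and leave the other puff and its stand, the shaker, the brush and the baking tray as they are. Finish with the hand clear of everything.

Things in the scene. Friction and masses are not known exactly. Their poses are not given: they have to be found in the camera images.
- puff: Cream puff in a foil cup, one body, 65 to 125 g: foot 34 mm across, widest (68 mm, upright band) 16 to 21 mm up, then a brown dome 63 mm across, top at 46 mm. Tips if pushed on the dome. Origin: centre of its underside; z up. The one to centre: starts upright on stand, 18 to 28 mm off the plate's centre in any direction. It slides under less than 1 N and stops when the push ends.
- stand: Dark grey glazed pedestal stand, loose, 700 g: flat rimless round plate 84 mm across, its top 70 mm above the table, thin stem, foot 92 mm across. Origin: centre of its underside; z up through the plate's centre. It carries the off-centre puff; it may stand in the left or in the right place.
- puff_done: Bystander: an identical cream puff in a foil cup, already in the middle of stand_done. Origin: centre of its underside; z up.
- stand_done: Bystander: an identical dark grey stand that carries the centred puff. Origin: centre of its underside; z up.
- shaker: bystander: a clear jar with a steel cap, 56 mm across and 110 mm tall, standing on the table beyond the stands. Origin: centre of its underside.
- brush: bystander: a pastry brush lying on the table on the right of the work, its length along its own x axis.
- tray: bystander, does not move: a black baking sheet 380 mm (x) by 280 mm (y), rim 25 mm high, with more cream puffs up to 52 mm above the table, on the left of the work. Origin: centre of its underside.

How it is judged:
At the end, for the whole second after the job is handed in: The puff is upright (0.08 rad) and at rest on its plate, its centre within 6 mm of the plate's centre; its stand upright and within 12 mm of its start; the other puff still within 6 mm of its stand's centre, that stand within 12 mm of its start; shaker and brush within 15 mm of theirs (horizontal distance between puff and stand below 0.006 m and angle between each of puff, puff_done's own z axis and vertical below 0.08 rad and z of puff in the frame of stand between 0.067 and 0.073 m and linear speed of puff below 0.01 m/s and angular speed of puff below 0.1 rad/s and angle between stand's own z axis and vertical below 0.05 rad and distance of each of stand, stand_done from where it was at the start of the episode below 0.012 m and horizontal distance between puff_done and stand_done below 0.006 m and distance of each of shaker, brush from where it was at the start of the episode below 0.015 m); the robot touches nothing.
It fails at once if the puff is lifted off its plate (more than 10 mm) or falls off it (z of puff in the frame of stand above 0.08 m or z of puff in the frame of stand below 0.06 m).
It fails at once if the puff is tipped by more than 0.4 rad (23 degrees) (angle between puff's own z axis and vertical above 0.4 rad).
It fails at once if the puff is squeezed or shoved hard (more than 8 N from the hand) (contact force between any of the fingers, the arm and puff above 8 N).
It fails at once if the puff's stand is shifted by more than 12 mm or tipped by more than 0.15 rad (distance of stand from where it was at the start of the episode above 0.012 m or angle between stand's own z axis and vertical above 0.15 rad).
It fails at once if a bystander is disturbed: the other puff or its stand moved by more than 12 mm, the shaker or brush by more than 15 mm, or the baking tray struck with more than 2 N (distance of any of puff_done, stand_done from where it was at the start of the episode above 0.012 m or distance of any of shaker, brush from where it was at the start of the episode above 0.015 m or contact force between any of the fingers, the arm and tray above 2 N).
It also fails if it takes over 48 s, if anything falls off the work surface, if the arm or the gripper's body presses on something with over 40 N, if the wrist force passes 120 N, or if a joint passes its speed limit or range.

ROBOT

A 6-joint arm with a two-finger parallel gripper is mounted at the origin on the work surface. World frame = base frame: x ahead of the robot, y to its left, z up, the work surface at z = 0. Lengths are in m, angles in rad, forces in N, time in s.
With the tool pointing down it reaches from about 0.325 to 0.775 m from the base axis. Payload 9.3 kg.
Tool frame: the origin (TCP) lies at the very end of the fingers, on their centre line; the grasp point (between the pads) lies env.hold_point_z behind it (env.hold_point_z is the distance from the TCP to the grasp point, in m); x points along the fingers, z is the direction in which the jaws open and shut, and the axes are right-handed (so a half turn about x gives the same grasp; the last joint's range is limited). The gripper opens to 85 mm and grips with 20 to 120 N. Pads are 22 mm wide; open, the fingers measure 114 mm over their backs; the gripper's body (76 mm by 85 mm) begins 54 mm behind the grasp point. The pads swing forward as they close: fully open they stand 13 mm farther back than shut.
Start: joints at [1.167, 0.259, 0.021, 1.334, 0, 1.418], TCP at [0.136, 0.533, 0.231] pointing down, gripper open.
Joint ranges: [-3.04, 3.04], [-0.91, 1.82], [-1.04, 1.36], [-1.92, 1.95], [-1.52, 1.45], [-3.14, 3.14]. Speed limits (rad/s): [2.22, 2.22, 2.79, 3.14, 3.14, 3.14].

INTERFACE

Orientations are given as a unit quaternion [w, x, y, z].
In Python, from workcell import env gives the robot as it stands. The module is installed in compiled form; this text tells all that it offers.
- The arm moves only by the tool play_rows, never from a script. Its arguments are lists of equal length, an entry for each row: "delta_rot": the turn, a rotation vector about the world's x, y, z in rad, a list of three; "slide": the shift along the world's x, y, z in mm, a list of three; "hand": the opening, from 0 (shut) to 1 (fully open). A call has 1 to 20 rows; each row shifts and turns the pose as measured when the row begins; what a row does not reach is not made up. A row lasts 1/10 s, in which the tool goes at most 50 mm and 8.59 degrees, less where a joint would pass 70% of its speed; a pose out of reach is approached as far as the arm can. A call with a gripper value outside its range is refused whole. The fingers move at their own pace and stop on an object; the grip force is fixed at half the most. Time passes only in rows, so rows that do not move let the fingers close. It gives the time, the measured TCP pose, the force and the opening at its end, in the units of the state.
- env.observe(): the state, without advancing time (a new reading comes with each control period).
- env.camera(name): name is "scene" or "side" or "wrist"; returns a dict with "color" (384x512x3 uint8, blue, green, red), "intrinsics" (3x3 intrinsics, pixels), "R" (3x3) and "t" (3): a world point X has camera coordinates R X + t; the wrist camera has in their place "T_tool_cam" (4x4, takes a point from camera to tool coordinates, whose origin is the TCP and whose axes are the tool frame's). Camera axes: x right, y down, z forward; pixel columns grow to the right and rows downward; lengths in m; the calibration is good to about 2 mm. A picture is of the moment at which its call begins: read the wrist's pose just before it. There is no depth.
- env.close_job(): hands the job in, once; it reports no verdict.
The state is a dict: "time_s": time; "qpos": joint angles; "qvel": joint speeds; "effort": joint torques, N m; "ee_pos": TCP position; "orientation": TCP orientation; "ft_force": force on the tool from outside, world axes, zero at the start; "ft_torque": the same for the moment, N m; "gripper_width": finger opening in m.
Only numpy, scipy, OpenCV 4.12 (cv2) and the standard library are available. Lean on these libraries where they do the work, as an engineer would, in place of code of your own. Each camera call takes 0.05 s, during which the arm holds its last target. There are 200 camera calls.

## Working session

There is one attempt and no reset: what is moved stays moved. The work goes in short steps, Python scripts to look and compute and a tool call to move; the robot and the scene stay as the last step left them, time stands still between calls to the robot, and variables do not carry over. Pictures are saved under pics/ and viewed, about 8 in all and at most 12, crops included, and the job is handed in when it is done.

Besides the shell and the picture viewer there is one more tool, called after "Emit:" in YAML: its name, and indented under it one key for each argument. play_rows: Moves the arm, as the interface text tells. Its arguments: {"type":"object","properties":{"delta_rot":{"type":"array"},"slide":{"type":"array"},"hand":{"type":"array"}},"required":["delta_rot","slide","hand"]}

```bash
mkdir -p pics; python3 - <<'E'
from workcell import env
import cv2,numpy as np
s=env.observe();print({k:np.round(v,3) for k,v in s.items()},env.hold_point_z)
for n in("scene","side","wrist"):
    c=env.camera(n);cv2.imwrite(f"pics/{n}0.png",c["color"])
    print(n,{k:np.round(v,4).tolist() for k,v in c.items() if k!="color"})
E
```

```text
{'time_s': np.float64(0.0), 'qpos': array([1.167, 0.259, 0.021, 1.334, 0.   , 1.418]), 'qvel': array([ 0.001,  0.002, -0.   ,  0.   , -0.001, -0.001]), 'effort': array([-1.0000e-03, -5.5564e+01,  3.4453e+01,  1.4000e-02, -0.0000e+00,
       -0.0000e+00]), 'ee_pos': array([0.136, 0.533, 0.231]), 'orientation': array([ 0.558, -0.434,  0.559,  0.433]), 'ft_force': array([-0.13 , -0.062, -0.588]), 'ft_torque': array([ 0.034, -0.019,  0.011]), 'gripper_width': np.float64(0.086)} 0.0187
scene {'intrinsics': [[422.7837, 0.0, 251.9931], [0.0, 422.7837, 194.339], [0.0, 0.0, 1.0]], 'R': [[0.282, 0.9593, 0.0141], [0.7989, -0.2267, -0.5571], [-0.5312, 0.1683, -0.8304]], 't': [-0.1845, -0.4606, 1.4776]}
side {'intrinsics': [[479.635, 0.0, 266.6556], [0.0, 479.635, 193.113], [0.0, 0.0, 1.0]], 'R': [[-0.9757, -0.2191, 0.0008], [-0.1661, 0.7372, -0.6549], [0.1429, -0.6391, -0.7557]], 't': [0.618, 0.1535, 1.2763]}
wrist {'intrinsics': [[268.6528, 0.0, 258.8067], [0.0, 268.6528, 196.1265], [0.0, 0.0, 1.0]], 'T_tool_cam': [[0.0002, -0.288, 0.9576, -0.1427], [-0.0008, -0.9576, -0.288, 0.0734], [1.0, -0.0007, -0.0004, -0.0008], [0.0, 0.0, 0.0, 1.0]]}
```

View pics/scene0.png

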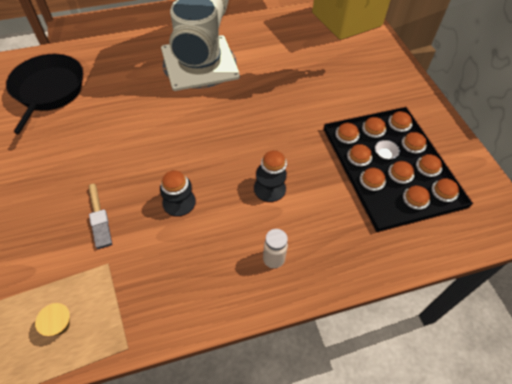

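View pics/side0.png

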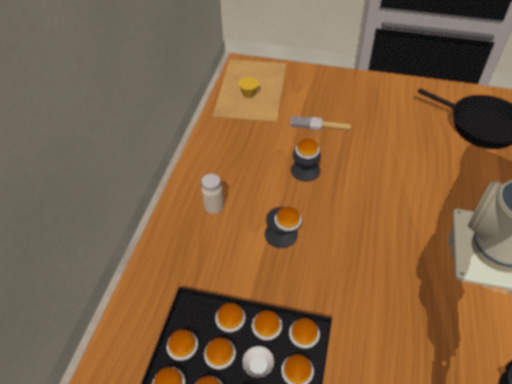

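The left stand carries the off-centre puff (side image: dome at about (288,217), stand at (282,228)). The right puff looks centred. Next I enlarge the crops.

```bash
cat > h.py <<'E'
import numpy as np,cv2
from scipy.spatial.transform import Rotation as Ro
def cam(env,n):
    s=env.observe(); c=env.camera(n)
    if n=="wrist":
        q=s["orientation"];Rt=Ro.from_quat([q[1],q[2],q[3],q[0]]).as_matrix()
        T=np.eye(4);T[:3,:3]=Rt;T[:3,3]=s["ee_pos"];M=np.linalg.inv(T@c["T_tool_cam"]);c["R"]=M[:3,:3];c["t"]=M[:3,3]
    return c
def plane(c,u,v,z):
    d=c["R"].T@np.linalg.inv(c["intrinsics"])@[u,v,1];o=-c["R"].T@c["t"]
    return (o+d*(z-o[2])/d[2])
def proj(c,X):
    p=c["intrinsics"]@(c["R"]@np.asarray(X,float).T+c["t"][:,None]);return (p[:2]/p[2]).T
def circ(x,y,z,r,n=90):
    a=np.linspace(0,2*np.pi,n);return np.c_[x+r*np.cos(a),y+r*np.sin(a),0*a+z]
E
python3 - <<'E'
from workcell import env
from h import *
ims=[]
for n,(a,b) in {"scene":(272,175),"side":(285,225)}.items():
    c=cam(env,n);np.savez(f"{n}.npz",**c)
    ims.append(cv2.resize(c["color"][b-35:b+35,a-35:a+35],(399,399),interpolation=cv2.INTER_CUBIC))
    print(n,c["t"][:1])
sc=np.load("scene.npz");sd=np.load("side.npz")
print("foot/plate", plane(sc,270,187,0),plane(sc,270,172,.07),plane(sd,281,239,0),plane(sd,283,219,.07))
print("dome",plane(sc,274,161,.105),plane(sd,288,216,.105))
print("done dome",plane(sc,175,182,.105),plane(sd,307,148,.105))
print("shaker top",plane(sc,277,237,.11),plane(sd,210,182,.11))
cv2.imwrite("pics/crop.png",np.hstack(ims))
E
```

```text
scene [-0.18448129]
side [0.61804514]
foot/plate [0.57248502 0.07670384 0.        ] [0.57151228 0.073381   0.07      ] [0.57339294 0.08982393 0.        ] [0.57272159 0.07508767 0.07      ]
dome [0.56471441 0.08471536 0.105     ] [0.55776717 0.08968869 0.105     ]
done dome [ 0.56098875 -0.17588119  0.105     ] [ 0.5518309  -0.16695952  0.105     ]
shaker top [0.78216376 0.02085634 0.11      ] [0.78380556 0.02562737 0.11      ]
```

View pics/crop.png

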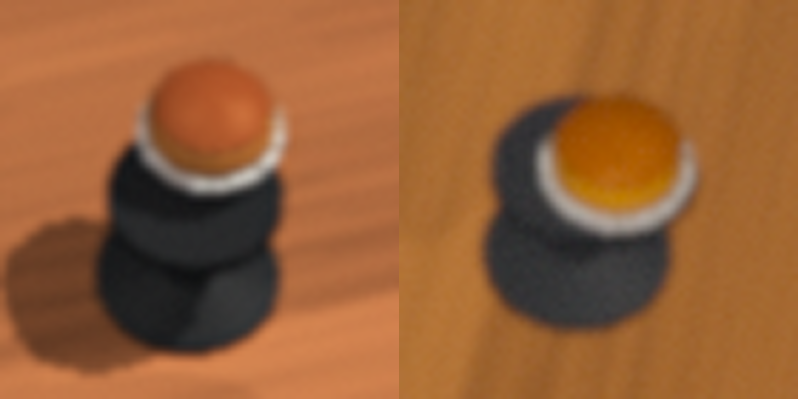

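```bash
python3 - <<'E'
from workcell import env
from h import *
s=env.observe();q=s["orientation"];R=Ro.from_quat([q[1],q[2],q[3],q[0]]).as_matrix();print(R.round(3))
# model fit of plate and puff by overlay of elliptic rims, per camera: orange/white mask
for n in("scene","side"):
    c=np.load(n+".npz");im=c["color"];hsv=cv2.cvtColor(im,cv2.COLOR_BGR2HSV)
    for (x,y) in((.572,.075),(.556,-.171)):
        u,v=proj(c,[[x,y,.06]])[0].astype(int)
        print(n,u,v,im[v-25:v+25:3,u].tolist() if y>0 and 0 else "")
c=np.load("scene.npz");w=cam(env,"wrist");cc=-w["R"].T@w["t"];print("cam at",cc,"fwd",w["R"][2])
E
```

```text
[[-0.    -0.969  0.248]
 [-0.001  0.248  0.969]
 [-1.     0.    -0.001]]
scene 270 174 
scene 178 190 
side 283 221 
side 304 157 
cam at [0.06516836 0.55021795 0.37368324] fwd [ 0.2786995  -0.07245171 -0.95764155]
```

Emit:
play_rows:
  slide:
    - [26,-31,0]
    - [26,-31,0]
    - [26,-31,0]
    - [26,-31,0]
    - [26,-31,0]
    - [26,-31,0]
    - [26,-31,0]
    - [26,-31,0]
    - [26,-31,0]
    - [26,-31,0]
    - [26,-31,0]
    - [26,-31,0]
    - [26,-31,0]
    - [26,-31,0]
    - [0,0,0]
    - [0,0,0]
  delta_rot:
    - [0,0,0]
    - [0,0,0]
    - [0,0,0]
    - [0,0,0]
    - [0,0,0]
    - [0,0,0]
    - [0,0,0]
    - [0,0,0]
    - [0,0,0]
    - [0,0,0]
    - [0,0,0]
    - [0,0,0]
    - [0,0,0]
    - [0,0,0]
    - [0,0,0]
    - [0,0,0]
  hand: [0.4,0.4,0.4,0.4,0.4,0.4,0.4,0.4,0.4,0.4,0.4,0.4,0.4,0.4,0.4,0.4]

```text
time_s: 1.9
ee_pos: [0.5108, 0.0787, 0.23]
orientation: [0.559, -0.435, 0.557, 0.434]
ft_force: [0.2, -0.7, -0.6]
gripper_width: 0.0343
```

```bash
python3 - <<'E'
from workcell import env
from h import *
c=cam(env,"wrist");np.savez("w1.npz",**c);cv2.imwrite("pics/w1.png",c["color"]);s=env.observe();print(s["ee_pos"],s["gripper_width"],s["qpos"])
E
```

```text
[0.51069043 0.07896675 0.22998134] 0.03463819037565134 [-9.23510472e-03  2.00808404e-01 -5.91465061e-02  1.30880787e+00
  2.70093985e-04  2.38040494e-01]
```

View pics/w1.png

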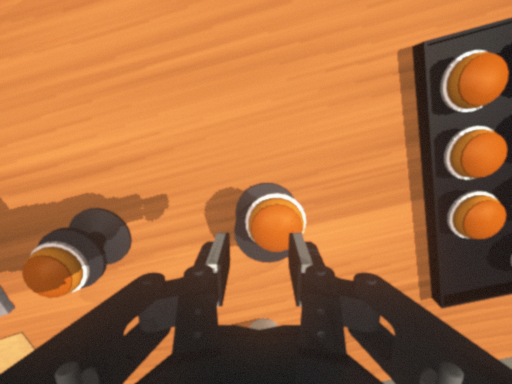

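The wrist view shows the plate around (265,222) and the puff around (276,220), shifted towards the tray. I'll fit a rendered model to all three views.

```bash
cat > fit.py <<'E'
from h import *
from scipy.optimize import minimize
S=4
def hull(c,P,o):
    p=(proj(c,np.vstack(P))-o+.5)*S
    return cv2.convexHull(p.astype(np.float32)).round().astype(np.int32)
def crop(c,x0):
    u,v=proj(c,[[x0[2],x0[3],.06]])[0].astype(int); h=60 if c["k"]=="w" else 32
    o=np.array([max(u-h,0),max(v-h,0)]);im=c["color"][o[1]:v+h,o[0]:u+h]
    return o,cv2.resize(im,None,fx=S,fy=S,interpolation=cv2.INTER_CUBIC)
def labels(im):
    f=im.astype(float);mx=f.max(2);mn=f.min(2);sat=(mx-mn)/np.maximum(mx,1)
    L=np.zeros(im.shape[:2],np.uint8);L[(mx<95)&(sat<.45)]=1;L[(mx>=100)&(sat<.35)]=2;return L
def render(c,p,o,shape):
    px,py,sx,sy=p;L=np.zeros(shape,np.uint8);F=lambda P,v:cv2.fillConvexPoly(L,hull(c,P,o),v)
    F([circ(sx,sy,0,.046),circ(sx,sy,.006,.044)],1);F([circ(sx,sy,.066,.042),circ(sx,sy,.07,.042)],1)
    F([circ(px,py,.07,.017),circ(px,py,.086,.034),circ(px,py,.091,.034)],2)
    F([circ(px,py,.091+.025*np.sin(a),.0315*np.cos(a)) for a in np.linspace(0,1.55,9)],3);return L
def fit(cs,x0,vs=None):
    data=[]
    for c in cs:
        o,im=crop(c,x0);L=labels(im);data.append((c,o,L))
    def cost(p):
        t=0
        for c,o,L in data:
            M=render(c,p,o,L.shape);M[M==3]=0
            d=(M!=L)
            if c["k"]=="w": d=d[:int((235-o[1])*S)]   # above the fingers
            t+=d.mean()*(1 if c["k"]=="w" else .5)
        return t
    best=None
    for d in(.006,.003):
        sim=np.vstack([x0]+[np.array(x0)+d*e for e in np.eye(4)])
        r=minimize(cost,x0,method="Nelder-Mead",options=dict(initial_simplex=sim,xatol=1e-4,fatol=1e-6,maxiter=300));x0=r.x
    return r.x,r.fun
def overlay(c,p,x0):
    o,im=crop(c,x0);L=labels(im);M=render(c,p,o,L.shape)
    for v in(1,2,3):
        k,_=cv2.findContours((M==v).astype(np.uint8),cv2.RETR_LIST,cv2.CHAIN_APPROX_NONE);cv2.drawContours(im,k,-1,[(0,255,0),(255,0,255),(255,255,0)][v-1],1)
    return np.hstack([cv2.resize(a,(260,260)) for a in(im,cv2.cvtColor(L*100,cv2.COLOR_GRAY2BGR))])
def ld(f,k): return dict(np.load(f),k=k)
E
python3 - <<'E'
from fit import *
C=[ld("scene.npz","s"),ld("side.npz","s"),ld("w1.npz","w")]
x0=[.562,.085,.572,.076]
for cs in([C[0]],[C[1]],[C[2]],C):
    p,f=fit(cs,x0);print((p*1000).round(1),"off",((p[:2]-p[2:])*1000).round(1),round(f,4))
q,f=fit(C[:2],[.557,-.171,.557,-.171]);print("done",(q*1000).round(1),f)
cv2.imwrite("pics/ov.png",np.vstack([overlay(C[2],p,x0),overlay(C[1],p,x0)]))
E
```

```text
[556.   87.7 572.   75.1] off [-16.   12.6] 0.0124
[560.5  83.8 575.6  71.7] off [-15.   12.1] 0.0173
[556.   85.4 578.5  72.9] off [-22.5  12.4] 0.0677
[556.4  85.3 577.5  73.2] off [-21.1  12.1] 0.1119
done [ 550.8 -178.6  551.2 -180.1] 0.04483795166015625
```

View pics/ov.png

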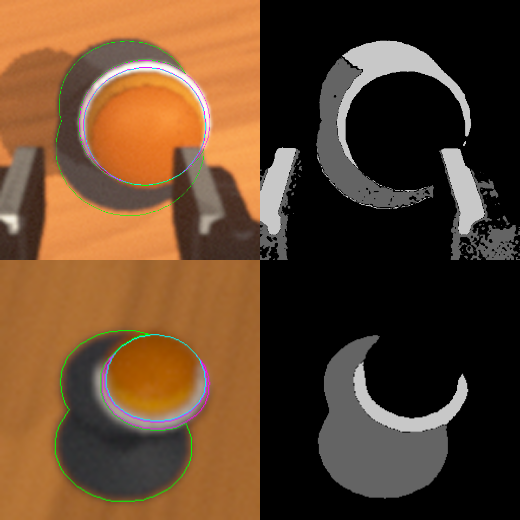

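The scene and side fits agree. In the wrist view part of the lit plate was mislabelled as white, so I'll raise that threshold.

```bash
sed -i 's/(mx<95)&(sat<.45)/(mx<145)\&(sat<.42)/; s/(mx>=100)&(sat<.35)/(mx>=145)\&(sat<.35)/' fit.py
python3 - <<'E'
from fit import *
C=[ld("scene.npz","s"),ld("side.npz","s"),ld("w1.npz","w")]
x0=[.562,.085,.572,.076]
for cs in([C[0]],[C[1]],[C[2]],C):
    p,f=fit(cs,x0);print((p*1000).round(1),"off",((p[:2]-p[2:])*1000).round(1),round(f,4))
q,f=fit(C[:2],[.557,-.171,.557,-.171]);print("done",(q*1000).round(1),f)
cv2.imwrite("pics/ov2.png",np.vstack([overlay(C[2],p,x0),overlay(C[0],p,x0)]))
E
```

```text
[553.7  88.5 571.9  75.2] off [-18.2  13.3] 0.0138
[559.   82.8 575.6  71.1] off [-16.5  11.7] 0.0147
[556.9  85.4 577.2  73.3] off [-20.3  12.2] 0.0247
[557.2  85.1 576.8  73.6] off [-19.6  11.6] 0.0699
done [ 548.6 -179.4  550.6 -180.2] 0.0485687255859375
```

View pics/ov2.png

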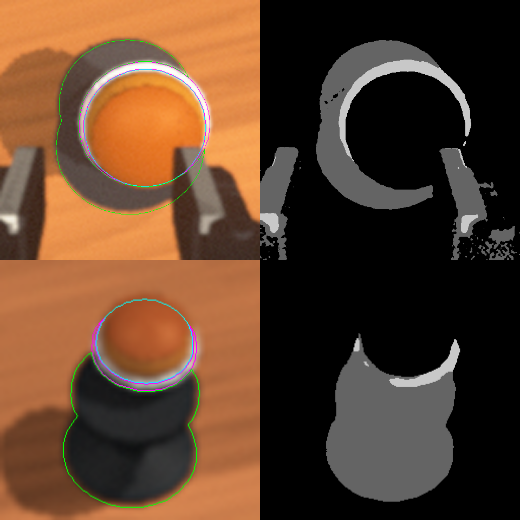

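Offset estimates: about (-19, +12) mm, with the stand at (576.5, 73.5) and the puff at (557, 85.3). I'll push along (0.85, -0.53) with the two half-open fingers as a self-centring fork. First I rotate and move behind the puff.

Emit:
play_rows:
  slide:
    - [-1,9,0]
    - [-1,9,0]
    - [-1,9,0]
    - [-1,10,0]
    - [0,0,-25]
    - [0,0,-25]
    - [0,0,-25]
    - [0,0,-25]
    - [0,0,0]
    - [0,0,0]
  delta_rot:
    - [0,0,-0.08]
    - [0,0,-0.08]
    - [0,0,-0.08]
    - [0,0,-0.07]
    - [0,0,0]
    - [0,0,0]
    - [0,0,0]
    - [0,0,0]
    - [0,0,0]
    - [0,0,0]
  hand: [0.4,0.4,0.4,0.4,0.4,0.4,0.4,0.4,0.4,0.4]

```text
time_s: 2.95
ee_pos: [0.4989, 0.1279, 0.1308]
orientation: [0.62, -0.345, 0.616, 0.343]
ft_force: [0.7, -0.2, 0.5]
gripper_width: 0.034
```

```bash
python3 - <<'E'
from workcell import env
from h import *
s=env.observe();q=s["orientation"];R=Ro.from_quat([q[1],q[2],q[3],q[0]]).as_matrix();print(s["ee_pos"],s["ft_force"],"-ytool",-R[:,1],R[:,0])
d=np.array([.85,-.53]);d/=np.hypot(*d);print("d",d,"to approach",(np.array([.557,.0853])-.055*d-s["ee_pos"][:2])*1000)
E
```

```text
[0.49892863 0.12794452 0.13083943] [ 0.72735829 -0.17233222  0.54385642] -ytool [ 0.8497058  -0.52723439  0.00489478] [ 0.00659611  0.00134681 -0.99997734]
d [ 0.84855867 -0.52910129] to approach [ 11.40064508 -13.54394703]
```

Emit:
play_rows:
  slide:
    - [0,0,-15]
    - [0,0,-15]
    - [0,0,-13]
    - [0,0,-8]
    - [0,0,0]
    - [3,-5,0]
    - [3,-4,0]
    - [3,-3,0]
    - [0,0,0]
    - [0,0,0]
  delta_rot:
    - [0,0,0]
    - [0,0,0]
    - [0,0,0]
    - [0,0,0]
    - [0,0,0]
    - [0,0,0]
    - [0,0,0]
    - [0,0,0]
    - [0,0,0]
    - [0,0,0]
  hand: [0.4,0.4,0.4,0.4,0.4,0.4,0.4,0.4,0.4,0.4]

```text
time_s: 3.95
ee_pos: [0.5131, 0.1174, 0.0893]
orientation: [0.625, -0.348, 0.61, 0.342]
ft_force: [-0.1, 0.5, -0.1]
gripper_width: 0.0342
```

```bash
cat > st.py <<'E'
from workcell import env
from h import *
s=env.observe();d=np.array([.8486,-.529]);n=np.array([.529,.8486])
e=s["ee_pos"][:2]-[.5765,.0735]
print(s["time_s"],(s["ee_pos"]*1000).round(1),s["ft_force"].round(2),"along",(e@d*1000).round(1),"lat",(e@n*1000).round(1))
ims=[]
for k in("scene","side"):
    c=cam(env,k);np.savez(k+"1.npz",**c);u,v=proj(c,[[.57,.08,.09]])[0].astype(int)
    ims.append(cv2.resize(c["color"][v-35:v+35,u-35:u+35],(399,399),interpolation=cv2.INTER_CUBIC))
cv2.imwrite("pics/st.png",np.hstack(ims))
E
python3 st.py; cp pics/st.png pics/st1.png
```

```text
3.95 [513.1 117.4  89.3] [-0.08  0.47 -0.11] along -77.0 lat 3.7
```

View pics/st1.png

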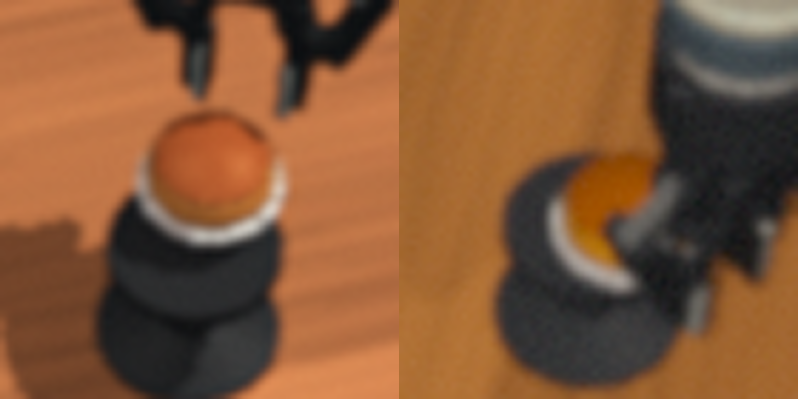

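The fingers are behind the puff and clear of it. I'll correct height and lateral position.

Emit:
play_rows:
  slide:
    - [-1,-1,-5]
    - [-1,-1,-5]
    - [0,-1,-4]
    - [0,0,0]
    - [0,0,0]
  delta_rot:
    - [0,0,0]
    - [0,0,0]
    - [0,0,0]
    - [0,0,0]
    - [0,0,0]
  hand: [0.4,0.4,0.4,0.4,0.4]

```text
time_s: 4.55
ee_pos: [0.51, 0.1145, 0.0734]
orientation: [0.624, -0.348, 0.61, 0.342]
ft_force: [-0.2, -0.5, 0.0]
gripper_width: 0.0339
```

```bash
python3 st.py
```

```text
4.55 [510.  114.5  73.4] [-0.21 -0.52  0.03] along -78.1 lat -0.4
```

Emit:
play_rows:
  slide:
    - [2,-1.3,1]
    - [2,-1.3,1]
    - [2,-1.3,0]
    - [2,-1.3,0]
    - [2,-1.3,0]
    - [2,-1.3,0]
    - [2,-1.3,0]
    - [2,-1.3,0]
    - [2,-1.3,0]
    - [2,-1.3,0]
    - [0,0,0]
  delta_rot:
    - [0,0,0]
    - [0,0,0]
    - [0,0,0]
    - [0,0,0]
    - [0,0,0]
    - [0,0,0]
    - [0,0,0]
    - [0,0,0]
    - [0,0,0]
    - [0,0,0]
    - [0,0,0]
  hand: [0.4,0.4,0.4,0.4,0.4,0.4,0.4,0.4,0.4,0.4,0.4]

```text
time_s: 5.75
ee_pos: [0.5321, 0.1005, 0.0761]
orientation: [0.624, -0.348, 0.61, 0.342]
ft_force: [-1.3, 0.8, -0.3]
gripper_width: 0.0342
```

```bash
python3 st.py; cp pics/st.png pics/st2.png; python3 - <<'E'
from fit import *
C=[ld("scene1.npz","s")];print([v.round(4) for v in fit(C,[.56,.083,.5765,.0735])])
E
```

```text
5.75 [532.1 100.5  76.1] [-1.28  0.8  -0.33] along -52.0 lat -0.6
[array([0.5631, 0.0812, 0.5719, 0.0751]), np.float64(0.0355)]
```

View pics/st2.png

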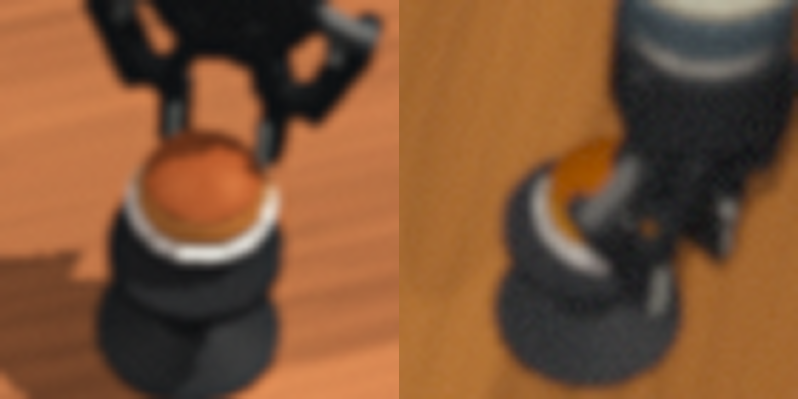

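The fork is in contact, and the puff is upright and sliding along the line, with about 10.7 mm left. I'll push about 8 mm more, slower.

Emit:
play_rows:
  slide:
    - [1.5,-0.95,0]
    - [1.5,-0.95,0]
    - [1.5,-0.95,0]
    - [1.5,-0.95,0]
    - [0,0,0]
  delta_rot:
    - [0,0,0]
    - [0,0,0]
    - [0,0,0]
    - [0,0,0]
    - [0,0,0]
  hand: [0.4,0.4,0.4,0.4,0.4]

```text
time_s: 6.35
ee_pos: [0.5381, 0.0966, 0.0761]
orientation: [0.624, -0.348, 0.61, 0.343]
ft_force: [-0.3, 0.9, 1.0]
gripper_width: 0.0341
```

```bash
python3 st.py;  python3 - <<'E'
from fit import *
C=[ld("scene1.npz","s")];print([v.round(4) for v in fit(C,[.565,.08,.572,.075])])
E
```

```text
6.35 [538.1  96.6  76.1] [-0.26  0.91  0.99] along -44.8 lat -0.7
[array([0.5691, 0.0772, 0.5718, 0.0751]), np.float64(0.046)]
```

Emit:
play_rows:
  slide:
    - [1.2,-0.75,0]
    - [1.2,-0.75,0]
    - [0,0,0]
    - [-4,2.5,0]
    - [-8,5,0]
    - [-12,7.5,0]
    - [-12,7.5,0]
    - [-12,7.5,0]
    - [0,0,20]
    - [0,0,30]
    - [0,0,40]
    - [0,0,40]
    - [-8,5,20]
    - [0,0,0]
    - [0,0,0]
  delta_rot:
    - [0,0,0]
    - [0,0,0]
    - [0,0,0]
    - [0,0,0]
    - [0,0,0]
    - [0,0,0]
    - [0,0,0]
    - [0,0,0]
    - [0,0,0]
    - [0,0,0]
    - [0,0,0]
    - [0,0,0]
    - [0,0,0]
    - [0,0,0]
    - [0,0,0]
  hand: [0.4,0.4,0.4,0.4,0.4,0.4,0.4,0.4,0.4,0.4,0.4,0.4,0.4,0.4,0.4]

```text
time_s: 7.95
ee_pos: [0.47, 0.137, 0.231]
orientation: [0.622, -0.349, 0.61, 0.345]
ft_force: [-0.7, -0.9, 0.1]
gripper_width: 0.0343
```

```bash
cat > chk.py <<'E'
from workcell import env
from fit import *
s=env.observe();print(s["time_s"],s["ee_pos"].round(4))
C=[]
for n in("scene","side","wrist"):
    c=dict(cam(env,n));np.savez(n+"2.npz",**c);C.append(dict(c,k="w" if n=="wrist" else "s"))
x0=[.574,.075,.575,.0745]
for cs in([C[0]],[C[1]],[C[2]],C[:2]):
    p,f=fit(cs,x0);print((p*1000).round(1),"off",((p[:2]-p[2:])*1000).round(1),round(f,4))
q,f=fit(C[:2],[.55,-.179,.551,-.18]);print("done",(q*1000).round(1),f)
im=np.hstack([overlay(c,p,x0)[:,:260] for c in C[:2]]);cv2.imwrite("pics/ov3.png",np.vstack([im,cv2.resize(C[2]["color"],(520,300))]))
E
python3 chk.py
```

```text
7.95 [0.47  0.137 0.231]
[571.1  76.  571.7  74.5] off [-0.5  1.5] 0.0122
[577.2  70.5 578.1  69.6] off [-0.9  0.9] 0.0206
[577.8  74.5 577.   71.6] off [0.9 3. ] 0.011
[574.1  72.6 575.5  71.9] off [-1.3  0.7] 0.0489
done [ 548.6 -178.5  547.4 -178.9] 0.2017059326171875
```

View pics/ov3.png

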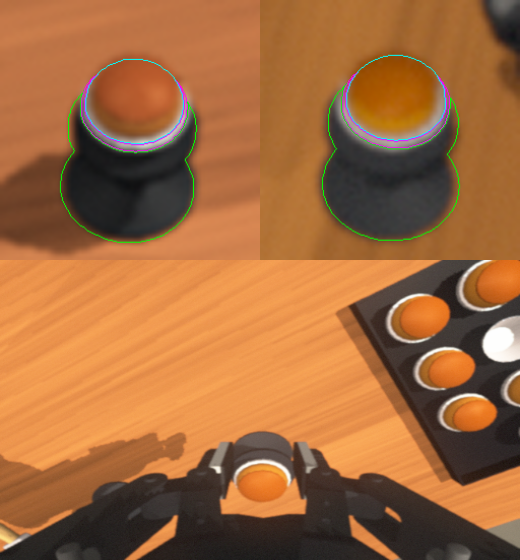

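The scene and side fits put the puff 1–2 mm off centre. The puff is upright, its stand has not visibly moved, and the hand is well clear, so I'm handing in.

```bash
python3 - <<'E'
from workcell import env
print(env.close_job(),env.observe()["time_s"])
E
```

```text
the job is handed in; nothing more can be done
the job is handed in; nothing more can be done
```

The off-centre puff was on the left stand, about 22 mm from the middle. I pushed it along the line to the centre with the two half-open fingertips against its foil band, then backed the hand off and raised it. I handed the job in at about 8 s on the robot clock; the system reports no verdict.

**Final checks:**
- **Puff position:** the scene fit put the puff 1.6 mm off centre and the side fit 1.3 mm. The wrist fit gave 3.1 mm, but the fingers partly hid that view. All are inside the 6 mm limit.
- **Puff upright:** it looked upright in the last overlay.
- **Force:** the readings I took during the push were within about 1.5 N, including sensor noise; I did not record the peak.
- **Stand:** its fitted position changed by less than 1 mm in the scene view and about 3 mm in the side view. The side change is probably fit noise.
- **Other puff:** I planned no contact with it. Its final fit showed it within about 1.3 mm of its stand's centre, but that fit was poor.
- **Shaker, brush and tray:** I did not measure these again; the hand stayed away from them.

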